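Hold the canister open for refilling

TASK

The cezve (the little coffee pot with the long handle) has been stood just behind the canister that is to be refilled, on the far side from the robot. Lift that canister's hinged lid and hold it still, open at 60 degrees; the lid falls shut by itself, so finish while still holding it there with the gripper. Leave the other canister shut and do not move the cezve, the glass, the spoon or the grinder.

Things in the scene. Friction and masses are not known exactly. Their poses are not given: they have to be found in the camera images.
- tall_canister: The tall canister: square white ceramic box, 105 mm by 105 mm and 135 mm high to the rim, walls 7 mm, empty, standing firmly (it does not shift). Origin at the centre of its underside, z up; its x axis points from the hinge side (towards the robot) to the far side, its y axis is parallel to the hinge. A flat ceramic lid, 8 mm thick and 4 mm wider than the box, lies on the rim.
- tall_hinge (a point): Middle of the lid's hinge line on the tall canister: at the rim's height (135 mm up), on the side towards the robot, 52.5 mm from the canister's centre. The hinge line runs along the canister's y.
- tall_knob (a point): Centre of the wooden ball knob on the tall canister's lid: a ball 28 mm across on a steel stem 10 mm thick, its centre 32 mm above the lid's top face, 18 mm in from the far edge of the box. With the lid shut it is 87 mm from the hinge line along the canister's x and 40 mm above it; it moves with the lid.
- tall_lid (a joint): Angle of the tall canister's lid in rad: 0 is shut, growing as its far edge swings up and back towards the robot; a stop ends it at 1.31 (75 degrees). Both lids start shut. The hinge is loose: the lid (0.2 to 0.45 kg) falls shut from any angle when let go.
- low_canister: The low canister: square white ceramic box, 130 mm by 130 mm and 85 mm high to the rim, walls 7 mm, empty, standing firmly (it does not shift). Origin at the centre of its underside, z up; its x axis points from the hinge side (towards the robot) to the far side, its y axis is parallel to the hinge. A flat ceramic lid, 8 mm thick and 4 mm wider than the box, lies on the rim.
- low_hinge (a point): Middle of the lid's hinge line on the low canister: at the rim's height (85 mm up), on the side towards the robot, 65 mm from the canister's centre. The hinge line runs along the canister's y.
- low_knob (a point): Centre of the wooden ball knob on the low canister's lid: a ball 28 mm across on a steel stem 10 mm thick, its centre 32 mm above the lid's top face, 18 mm in from the far edge of the box. With the lid shut it is 112 mm from the hinge line along the canister's x and 40 mm above it; it moves with the lid.
- low_lid (a joint): Angle of the low canister's lid in rad: 0 is shut, growing as its far edge swings up and back towards the robot; a stop ends it at 1.31 (75 degrees). Both lids start shut. The hinge is loose: the lid (0.2 to 0.45 kg) falls shut from any angle when let go.
- cezve: Small enamelled cezve: a waisted open pot 75 mm high and 80 mm across the foot, with a straight handle along its +x reaching 165 mm from its centre and 91 mm high. Loose. Origin at the centre of its underside. It stands about 150 mm from the centre of one canister, on that canister's far side (its +x); the other canister is more than 200 mm away.
- glass: Drinking glass in a steel holder, 100 mm high, 67 mm across, with a small handle along its +x. Loose. Origin at the centre of its underside. It stands about 150 mm behind the other canister in the same way.
- spoon: Wooden spoon, 240 mm long, lying flat on the block at the right (-y) of the canisters. Loose; leave it alone. Its length is along its x; origin on its underside.
- grinder: Hand coffee grinder of brushed steel, an upright cylinder 58 mm across with a top knob and crank arm, 208 mm high, standing at the left (+y) of the canisters. Loose; leave it alone. Origin at the centre of its underside.
Not all that is in view belongs to the job. What is shaped like the low_canister but red or yellow is not meant. What is shaped like the cezve but purple is not meant.

How it is judged:
At the end, for the whole second after the job is handed in: The lid of the canister behind which the cezve stands (within 180 mm of its centre) is at 60 degrees within 8 degrees (0.907 to 1.187 rad) and still (under 0.08 rad/s), carried by the gripper's fingers (more than 0.2 N) and by nothing else; the other lid is shut (under 0.05 rad) (((horizontal distance between cezve and tall_canister below 0.18 m and value of joint tall_lid between 0.907 and 1.187 rad and velocity of joint tall_lid between -0.08 and 0.08 rad/s and contact force between the fingers and tall_canister above 0.2 N and value of joint low_lid below 0.05 rad and contact force between each of cezve, glass, spoon, grinder and tall_canister below 0.05 N) or (horizontal distance between cezve and low_canister below 0.18 m and value of joint low_lid between 0.907 and 1.187 rad and velocity of joint low_lid between -0.08 and 0.08 rad/s and contact force between the fingers and low_canister above 0.2 N and value of joint tall_lid below 0.05 rad and contact force between each of cezve, glass, spoon, grinder and low_canister below 0.05 N))); the arm keeps its last pose, push and grip.
It fails at once if the cezve is moved by more than 20 mm (distance of cezve from where it was at the start of the episode above 0.02 m).
It fails at once if the glass is moved by more than 20 mm (distance of glass from where it was at the start of the episode above 0.02 m).
It fails at once if the spoon is moved by more than 20 mm (distance of spoon from where it was at the start of the episode above 0.02 m).
It fails at once if the grinder is moved by more than 20 mm (distance of grinder from where it was at the start of the episode above 0.02 m).
It fails at once if the lid of the canister without the cezve is lifted by more than 0.1 rad ((horizontal distance between cezve and tall_canister below 0.18 m and value of joint low_lid above 0.1 rad) or (horizontal distance between cezve and low_canister below 0.18 m and value of joint tall_lid above 0.1 rad)).
It also fails if it takes over 32 s, if anything falls off the work surface, if the arm or the gripper's body presses on something with over 40 N, if the wrist force passes 120 N, or if a joint passes its speed limit or range.

ROBOT

A 6-joint arm with a two-finger parallel gripper is mounted at the origin on the work surface. World frame = base frame: x ahead of the robot, y to its left, z up, the work surface at z = 0. Lengths are in m, angles in rad, forces in N, time in s.
With the tool pointing down it reaches from about 0.25 to 0.725 m from the base axis. Payload 4 kg.
Tool frame: the origin (TCP) lies on the centre line of the jaws, within the pads' length; the fingertips stand ahead of it and the grasp point (between the pads) lies 11 mm behind it (bot.tip_extent is the z of the fingertips in the tool frame, in m); z points along the fingers, y is the direction in which the jaws open and shut (so a half turn about z gives the same grasp; the last joint's range is limited). The gripper opens to 85 mm and grips with 20 to 120 N. Pads are 22 mm wide; open, the fingers measure 114 mm over their backs; the gripper's body (76 mm by 85 mm) begins 54 mm behind the grasp point. The pads swing forward as they close: fully open they stand 13 mm farther back than shut.
Start: joints at [1.211, 0.241, 0.005, 1.335, 0, 1.571], TCP at [0.176, 0.468, 0.239] pointing down, gripper open.
Joint ranges: [-2.72, 2.72], [-1.05, 1.87], [-1.09, 1.28], [-1.99, 2.15], [-1.42, 1.44], [-3.14, 3.14]. Speed limits (rad/s): [2.79, 2.79, 3.14, 3.14, 3.14, 3.14].

INTERFACE

Orientations are given as a unit quaternion [x, y, z, w].
In Python, from workcell import bot gives the robot as it stands.
- The arm moves only by the shell command python3 -m jog 'ROWS'. ROWS is JSON, a list that holds one entry, the list of rows, each a list of 7 numbers: the shift along the world's x, y, z in m, then the turn, a rotation vector about the world's x, y, z in degrees, then the closure in counts, from 0 (fully open) to 255 (shut). In form: [[[tx, ty, tz, ax, ay, az, fingers], ...]]. A call has 1 to 10 rows; each row is the pose to reach, as a shift and turn from the pose commanded when the call began; what a row does not reach only later rows make up. A row lasts 1/12 s, in which the tool goes at most 41.7 mm and 7.16 degrees, less where a joint would pass 70% of its speed; a pose out of reach is approached as far as the arm can. A call with a gripper value outside its range is refused whole. The fingers move at their own pace and stop on an object; the grip force is fixed at half the most. Time passes only in rows, so rows that repeat a pose let the fingers close. It gives the time, the measured TCP pose, the force and the opening at its end, in the units of the state.
- bot.get_obs(): the state, without advancing time (a new reading comes with each control period).
- bot.camera(name): name is "scene" or "side" or "wrist"; returns the picture (420x560x3 uint8, blue, green, red); there is no depth.
- bot.camera_model(name): a dict with "K" (3x3 intrinsics, pixels), "k1" (the pictures are not rectified: a ray, as slopes to the right and down, at radius r is drawn at 1 + k1 r^2 times it, then the intrinsics apply), "T" (4x4, takes a point from camera to world coordinates). Camera axes: x right, y down, z forward; pixel columns grow to the right and rows downward; lengths in m; the calibration is good to about 2 mm. A picture is of the moment at which its call begins: read the wrist's pose just before it. camera_model takes no time and is no camera call; for the wrist camera it gives the pose at the moment of the call.
- bot.job_done(): hands the job in, once; it reports no verdict.
The state is a dict: "clock": time; "joint_pos": joint angles; "joint_vel": joint speeds; "tau": joint torques, N m; "eef_pos": TCP position; "tool_rot": TCP orientation; "ft_force": force on the tool from outside, world axes, zero at the start; "ft_torque": the same for the moment, N m; "grip_width": finger opening in m.
Only numpy, scipy, OpenCV 4.12 (cv2) and the standard library are available. Lean on these libraries where they do the work, as an engineer would, in place of code of your own. Each camera call takes 0.05 s, during which the arm holds its last target. There are 200 camera calls.

## Working session

There is one attempt and no reset: what is moved stays moved. The work goes in short steps, Python scripts to look and compute and a shell command to move; the robot and the scene stay as the last step left them, time stands still between calls to the robot, and variables do not carry over. Pictures are saved under pics/ and viewed, about 8 in all and at most 12, crops included, and the job is handed in when it is done.

```bash
ls; mkdir -p pics; python3 - <<'E'
from workcell import bot
import cv2,numpy as np
for n in("scene","side"):
    cv2.imwrite(f"pics/{n}0.png",bot.camera(n)); m=bot.camera_model(n); print(n,np.round(m["K"],1).tolist(),m["k1"],np.round(m["T"],3).tolist())
o=bot.get_obs();print(o["clock"],o["eef_pos"],o["tool_rot"],o["ft_force"],o["grip_width"],bot.tip_extent)
E
```

```text
pics
scene [[389.2, 0.0, 274.2], [0.0, 389.2, 213.7], [0.0, 0.0, 1.0]] 0.018137554541214684 [[-0.786, 0.488, -0.38, 0.996], [0.619, 0.617, -0.487, 0.599], [-0.003, -0.617, -0.787, 1.073], [0.0, 0.0, 0.0, 1.0]]
side [[387.2, 0.0, 282.1], [0.0, 387.2, 212.2], [0.0, 0.0, 1.0]] -0.023067448089043388 [[0.865, -0.301, 0.402, 0.127], [-0.502, -0.551, 0.667, -0.702], [0.021, -0.778, -0.628, 0.761], [0.0, 0.0, 0.0, 1.0]]
0.1 [0.17586674 0.46746424 0.23849878] [ 1.78939602e-01  9.83859606e-01 -9.30045547e-04 -1.69822082e-04] [-0.18194721  0.24175294  0.21716482] 0.08550673787937589 0.008
```

View pics/scene0.png

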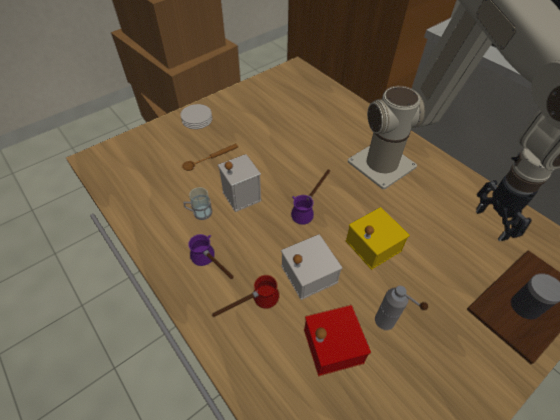

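View pics/side0.png

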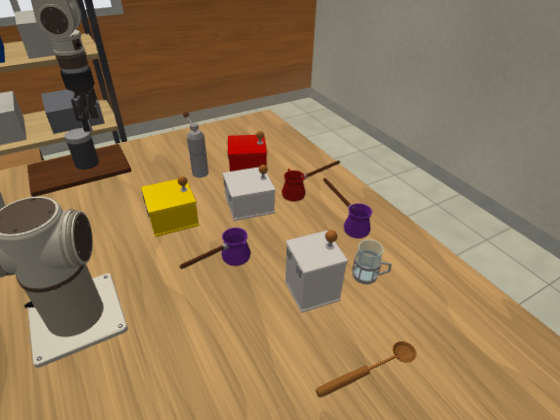

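The cezve (the red one; the purple ones are decoys) stands behind the low white canister: scene (265,292), side (293,185). The glass stands behind the tall canister. So the target is the low white canister, with its knob at about scene (298,259) and side (263,169). I'll zoom in to read it more exactly.

```bash
python3 - <<'E'
import cv2,numpy as np
a=cv2.imread("pics/scene0.png")[225:305,250:350];b=cv2.imread("pics/side0.png")[155:235,210:310]
f=lambda i:cv2.resize(i,None,fx=4,fy=4,interpolation=cv2.INTER_CUBIC)
cv2.imwrite("pics/crop.png",np.hstack([f(a),f(b)]))
E
```

```text
(no output)
```

View pics/crop.png

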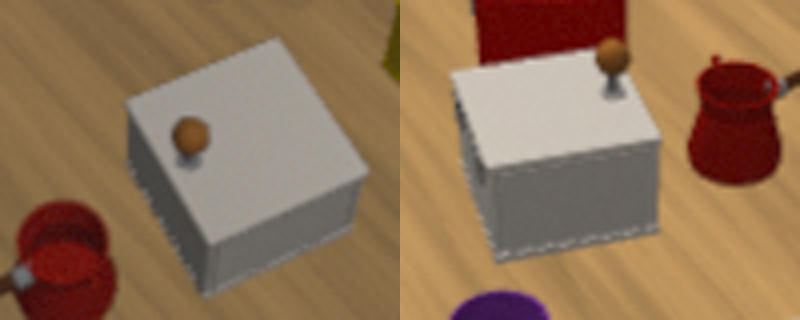

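```bash
cat > h.py <<'E'
from workcell import bot
import cv2,numpy as np
def ray(n,p,m=None):
    m=m or bot.camera_model(n);K=np.array(m["K"]);T=np.array(m["T"])
    d=cv2.undistortPoints(np.array([[p]],float),K,np.array([m["k1"],0,0,0.]))[0,0]
    v=T[:3,:3]@[d[0],d[1],1];return T[:3,3],v/np.linalg.norm(v)
def plane(n,p,z,m=None):
    c,v=ray(n,p,m);return c+v*(z-c[2])/v[2]
def tri(rs):
    A=sum(np.eye(3)-np.outer(v,v) for c,v in rs);b=sum((np.eye(3)-np.outer(v,v))@c for c,v in rs)
    x=np.linalg.solve(A,b);return x,[np.linalg.norm((np.eye(3)-np.outer(v,v))@(x-c)) for c,v in rs]
E
python3 - <<'E'
from h import *
print(tri([ray("scene",(297.6,258.9)),ray("side",(263,169.2))]))
s=[plane("scene",(250+a/4,225+b/4),.093) for a,b in[(127,101),(277,38),(368,172),(210,242)]]
d=[plane("side",(210+a/4,155+b/4),.093) for a,b in[(53,75),(87,167),(260,138)]]
print(np.round(s,4),np.mean(s,0));print(np.round(d,4))
for z in (.125,): print(plane("scene",(297.6,258.9),z),plane("side",(263,169.2),z))
print("cez",plane("scene",(266,292),.05))
E
```

```text
(array([0.58754388, 0.18147035, 0.12525093]), [np.float64(0.0009769070680578941), np.float64(0.000976907068058086)])
[[0.5904 0.1156 0.093 ]
 [0.4641 0.1424 0.093 ]
 [0.4922 0.2703 0.093 ]
 [0.6181 0.2422 0.093 ]] [0.54118405 0.1926103  0.093     ]
[[0.4903 0.2612 0.093 ]
 [0.4638 0.1387 0.093 ]
 [0.5909 0.1106 0.093 ]]
[0.58656294 0.18182292 0.125     ] [0.58845381 0.18112684 0.125     ]
cez [0.69773619 0.17707099 0.05      ]
```

```bash
python3 -c "
from h import *
print('grinder',plane('scene',(385,326),0),plane('side',(199,174),0),'tall',plane('scene',(240,172),.143))"
python3 -m jog '[[[0,0,0.12,0,0,0,0],[0,0,0.12,0,0,0,0],[0.05,-0.03,0.12,0,0,4,0],[0.411,-0.287,0.12,0,0,8.2,0],[0.411,-0.287,0.12,0,0,8.2,0],[0.411,-0.287,0.12,0,0,8.2,0],[0.411,-0.287,0.12,0,0,8.2,0],[0.411,-0.287,0.12,0,0,8.2,0],[0.411,-0.287,0.12,0,0,8.2,0],[0.411,-0.287,0.12,0,0,8.2,0]]]'
```

```text
grinder [0.48149245 0.45060209 0.        ] [0.46491336 0.43446569 0.        ] tall [ 0.52667149 -0.18486118  0.143     ]
clock: 0.93
eef_pos: [0.4456, 0.2801, 0.3536]
tool_rot: [0.108, 0.994, -0.0, -0.0]
ft_force: [0.4, 1.3, -0.1]
grip_width: 0.0852
```

```bash
python3 -m jog '[[[0.135,-0.095,0,0,0,0,0],[0.135,-0.095,0,0,0,0,0],[0.135,-0.095,0,0,0,0,0],[0.135,-0.095,0,0,0,0,0],[0.135,-0.095,-0.12,0,0,0,0],[0.135,-0.095,-0.12,0,0,0,0],[0.135,-0.095,-0.12,0,0,0,0],[0.135,-0.095,-0.12,0,0,0,0],[0.135,-0.095,-0.12,0,0,0,0],[0.135,-0.095,-0.12,0,0,0,0]]]'
python3 - <<'E'
from h import *
o=bot.get_obs();m=bot.camera_model("wrist");cv2.imwrite("pics/w1.png",bot.camera("wrist"))
import pickle;pickle.dump(m,open("w1.pkl","wb"))
print(o["clock"],o["eef_pos"],o["tool_rot"],np.round(m["T"],3))
T=np.array(m["T"]);K=np.array(m["K"])
q=T[:3,:3].T@(np.array([.5875,.1805,.125])-T[:3,3]);print(K@(q/q[2]))
E
```

```text
clock: 1.77
eef_pos: [0.5806, 0.1873, 0.2364]
tool_rot: [0.108, 0.994, 0.001, 0.002]
ft_force: [0.6, 0.9, 1.3]
grip_width: 0.0853
1.7667 [0.58063097 0.18725545 0.23637577] [1.07981781e-01 9.94151329e-01 6.97391395e-04 1.60723852e-03] [[ 0.214  0.931  0.297  0.505]
 [ 0.977 -0.204 -0.063  0.205]
 [ 0.002  0.304 -0.953  0.371]
 [ 0.     0.     0.     1.   ]]
[269.92722811 218.31839412   1.        ]
```

View pics/w1.png

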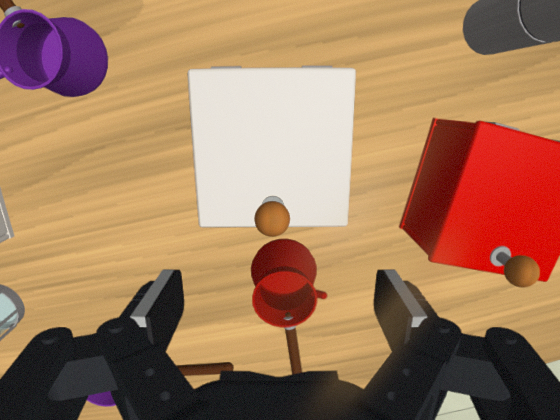

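The wrist view shows the knob at (272,218), within 2 px of the prediction, and the lid edges square to the jaws. The shift needed is about (+7, −6, −123) mm.

```bash
python3 -m jog '[[[0.007,-0.006,-0.03,0,0,0,0],[0.007,-0.006,-0.06,0,0,0,0],[0.007,-0.006,-0.09,0,0,0,0],[0.007,-0.006,-0.11,0,0,0,0],[0.007,-0.006,-0.123,0,0,0,0],[0.007,-0.006,-0.123,0,0,0,0],[0.007,-0.006,-0.123,0,0,0,0]]]'
```

```text
clock: 2.4
eef_pos: [0.5884, 0.1816, 0.1136]
tool_rot: [0.108, 0.994, 0.001, 0.002]
ft_force: [-0.4, -0.4, 0.3]
grip_width: 0.0852
```

```bash
python3 -m jog '[[[-0.001,0,0,0,0,0,255],[-0.001,0,0,0,0,0,255],[-0.001,0,0,0,0,0,255],[-0.001,0,0,0,0,0,255],[-0.001,0,0,0,0,0,255],[-0.001,0,0,0,0,0,255],[-0.001,0,0,0,0,0,255],[-0.001,0,0,0,0,0,255],[-0.001,0,0,0,0,0,255],[-0.001,0,0,0,0,0,255]]]'
python3 - <<'E'
import numpy as np
from scipy.spatial.transform import Rotation as R
u=np.array([.977,-.213,0]);yc=np.array([.213,.977,0]);H=np.array([-.112*1,0,-.040])
# tcp relative to knob at start: -z 11mm ; rotation about -yc lifts far edge (x->z)
for k in (-1,):
  for deg in range(6,61,6):
    r=R.from_rotvec(-yc*np.radians(deg))
    tcp=.112*u+np.array([0,0,.04-.011])
    print(deg,np.round(r.apply(tcp)-tcp,4),np.round(-yc*deg,2))
E
```

```text
clock: 3.23
eef_pos: [0.5859, 0.1809, 0.112]
tool_rot: [0.108, 0.994, 0.0, 0.001]
ft_force: [-0.9, 0.2, 5.9]
grip_width: 0.0255
6 [-0.0036  0.0008  0.0115] [-1.28 -5.86 -0.  ]
12 [-0.0083  0.0018  0.0227] [ -2.56 -11.72  -0.  ]
18 [-0.0141  0.0031  0.0332] [ -3.83 -17.59  -0.  ]
24 [-0.021   0.0046  0.043 ] [ -5.11 -23.45  -0.  ]
30 [-0.0288  0.0063  0.0521] [ -6.39 -29.31  -0.  ]
36 [-0.0375  0.0082  0.0603] [ -7.67 -35.17  -0.  ]
42 [-0.0471  0.0103  0.0675] [ -8.95 -41.03  -0.  ]
48 [-0.0573  0.0125  0.0736] [-10.22 -46.9   -0.  ]
54 [-0.068   0.0148  0.0786] [-11.5  -52.76  -0.  ]
60 [-0.0792  0.0173  0.0825] [-12.78 -58.62  -0.  ]
```

The opening reads 25.5 mm on a 28 mm ball, with 6 N pushing up on the tool. I'll check the grasp before lifting.

```bash
python3 - <<'E'
from h import *
a=bot.camera("wrist")[180:400,150:420];b=bot.camera("side")[110:220,200:320]
a=cv2.resize(a,(480,391));b=cv2.resize(b,(320,293),interpolation=cv2.INTER_CUBIC);b=cv2.copyMakeBorder(b,0,98,0,0,0)
cv2.imwrite("pics/g.png",np.hstack([a,b]));o=bot.get_obs();print(o["eef_pos"],o["ft_force"],o["grip_width"])
E
```

```text
[0.58593383 0.18090538 0.11202935] [-1.12752667 -0.0536301   6.13926111] 0.025181015257608113
```

View pics/g.png

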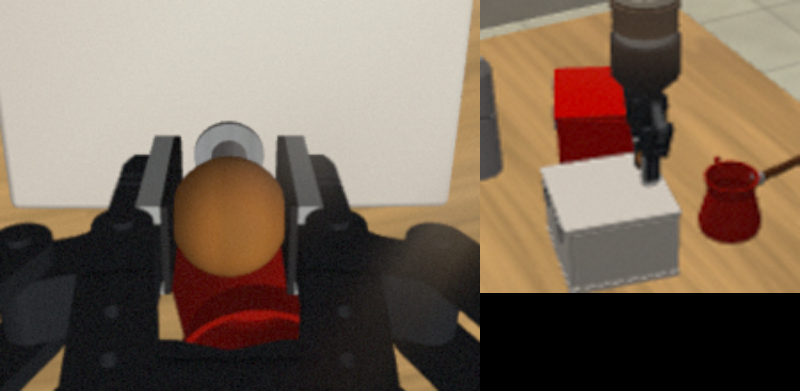

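The ball sits well between both pads, with the pad length spanning it, so I'll lift. The tool turns with the lid about the hinge.

```bash
python3 -m jog '[[[-0.0018,0.0004,0.006,-0.64,-2.93,0,255],[-0.0036,0.0008,0.0115,-1.28,-5.86,0,255],[-0.006,0.0013,0.017,-1.92,-8.8,0,255],[-0.0083,0.0018,0.0227,-2.56,-11.72,0,255],[-0.0083,0.0018,0.0227,-2.56,-11.72,0,255],[-0.0083,0.0018,0.0227,-2.56,-11.72,0,255]]]'
```

```text
clock: 3.83
eef_pos: [0.5779, 0.1827, 0.1347]
tool_rot: [0.107, 0.989, -0.011, 0.105]
ft_force: [2.9, -0.1, 1.0]
grip_width: 0.0249
```

```bash
python3 -m jog '[[[-0.0028,0.0006,0.0053,-0.64,-2.93,0,255],[-0.0058,0.0013,0.0105,-1.28,-5.86,0,255],[-0.0092,0.002,0.0155,-1.92,-8.8,0,255],[-0.0127,0.0028,0.0203,-2.56,-11.72,0,255],[-0.0165,0.0036,0.025,-3.2,-14.66,0,255],[-0.0205,0.0045,0.0294,-3.83,-17.59,0,255],[-0.0248,0.0054,0.0336,-4.47,-20.5,0,255],[-0.0292,0.0064,0.0376,-5.11,-23.45,0,255],[-0.0292,0.0064,0.0376,-5.11,-23.45,0,255],[-0.0292,0.0064,0.0376,-5.11,-23.45,0,255]]]'
```

```text
clock: 4.67
eef_pos: [0.5491, 0.1888, 0.1722]
tool_rot: [0.103, 0.945, -0.033, 0.308]
ft_force: [3.7, -2.6, 3.6]
grip_width: 0.0252
```

```bash
python3 -m jog '[[[-0.0047,0.001,0.0037,-0.64,-2.93,0,255],[-0.0096,0.0021,0.0072,-1.28,-5.86,0,255],[-0.0146,0.0032,0.0104,-1.92,-8.8,0,255],[-0.0198,0.0043,0.0133,-2.56,-11.72,0,255],[-0.0251,0.0054,0.0159,-3.2,-14.66,0,255],[-0.0305,0.0066,0.0183,-3.83,-17.59,0,255],[-0.036,0.0078,0.0204,-4.47,-20.5,0,255],[-0.0417,0.0091,0.0222,-5.11,-23.45,0,255],[-0.0417,0.0091,0.0222,-5.11,-23.45,0,255],[-0.0417,0.0091,0.0222,-5.11,-23.45,0,255]]]'
python3 - <<'E'
from h import *
from scipy.spatial.transform import Rotation as R
o=bot.get_obs();z=R.from_quat(o["tool_rot"]).apply([0,0,1]);print("tilt",np.degrees(np.arccos(-z[2])))
g=np.array(o["eef_pos"])-.011*z;h=np.array([.5873,.1812,.125])-.112*np.array([.977,-.213,0])-[0,0,.04]
d=g-h;print("grasp rel hinge",d@[.977,-.213,0],d[2],np.degrees(np.arctan2(d[2],d@[.977,-.213,0]))-19.65,np.linalg.norm(d))
print(np.round(o["joint_pos"],2),np.abs(o["joint_vel"]).max())
a=bot.camera("scene")[170:320,200:400];b=bot.camera("side")[100:250,180:380]
cv2.imwrite("pics/e.png",np.hstack([cv2.resize(i,(400,300),interpolation=cv2.INTER_CUBIC) for i in(a,b)]))
E
```

```text
clock: 5.5
eef_pos: [0.5073, 0.1978, 0.1944]
tool_rot: [0.095, 0.86, -0.054, 0.498]
ft_force: [1.3, -3.9, 7.0]
grip_width: 0.0252
tilt 60.1463561007706
grasp rel hinge 0.020733287767732204 0.11484815471111534 60.11673583332699 0.11670778471136928
[ 0.78  0.12 -0.84 -0.15 -0.81  0.66] 0.022751505199675254
```

View pics/e.png

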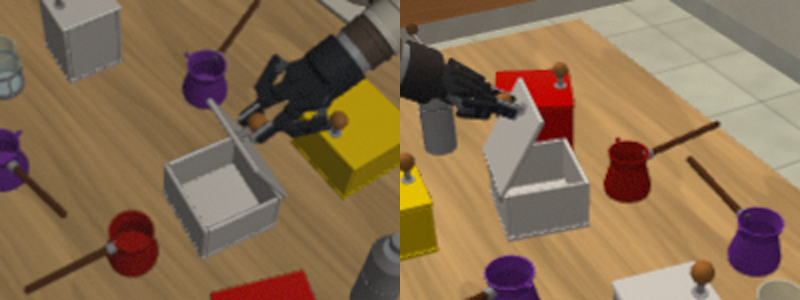

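The lid is open and held by the knob in both views. In the side view its free-edge corners are at about (240,140) and (250.5,162.5). I'll hold briefly, then check the angle against those corners.

```bash
python3 -m jog '[[[0,0,0,0,0,0,255],[0,0,0,0,0,0,255],[0,0,0,0,0,0,255],[0,0,0,0,0,0,255],[0,0,0,0,0,0,255],[0,0,0,0,0,0,255]]]'
python3 - <<'E'
from h import *
u=np.array([.977,-.213,0]);y=np.array([.213,.977,0]);h=np.array([.5873,.1812,.125])-.112*u-[0,0,.04]
m=bot.camera_model("side");T=np.linalg.inv(m["T"]);K=np.array(m["K"])
for a in(52,56,60,64,68):
    c,s=np.cos(np.radians(a)),np.sin(np.radians(a))
    P=np.array([h+.132*(c*u+[0,0,s])+w*(-s*u+[0,0,c])+k*.067*y for k in(1,-1) for w in (0,.008)])
    p=cv2.projectPoints(P,cv2.Rodrigues(T[:3,:3])[0],T[:3,3],K,np.array([m["k1"],0,0,0.]))[0][:,0];print(a,np.round(p,1).tolist())
E
```

```text
clock: 6.1
eef_pos: [0.5077, 0.1976, 0.1943]
tool_rot: [0.095, 0.86, -0.054, 0.498]
ft_force: [0.9, -2.9, 6.2]
grip_width: 0.0252
52 [[246.7, 141.4], [244.6, 140.3], [258.2, 164.0], [256.0, 162.8]]
56 [[244.3, 140.2], [242.1, 139.1], [255.6, 162.7], [253.2, 161.6]]
60 [[241.7, 139.1], [239.3, 138.2], [252.8, 161.6], [250.3, 160.7]]
64 [[238.9, 138.1], [236.5, 137.4], [249.9, 160.6], [247.3, 159.9]]
68 [[236.1, 137.4], [233.6, 136.8], [246.9, 159.9], [244.2, 159.3]]
```

The corners match 60° to within about 2°, and the arm is still.

```bash
python3 -c "
from workcell import bot
print(bot.job_done())"
```

```text
the job is handed in; nothing more can be done
None
```

The low white canister's lid is open at about 60° and held still by the gripper on its knob. I handed the job in at about 6 s of the 32 s allowed; no verdict was reported.

- **Which canister:** the red cezve stood behind the low white canister and the glass behind the tall one. I gripped the low lid's knob and swung the tool with the lid about the hinge.
- **Angle:** the arm's position gives 60.1°. The lid's corners in the side picture agree to within about 2°.
- **Stillness and grip:** the measured position changed by less than 0.5 mm over the last half second, and the grip stayed steady at 25.2 mm. The force on the tool was about 7 N.
- **Other objects:** in the last pictures the cezve stood where it was and nothing touched the lid except the fingers. The arm's path stayed clear of the glass, spoon, grinder and tall canister, but I did not measure them again at the end.
- **One disagreement:** the grip read about 25 mm on a ball 28 mm across. A close picture showed the ball properly between the pads, and nothing slipped during the lift.

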